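# Set and lock the gear preload of a mixer gearbox

## Task

On the gear fixture, turn the red inner knob clockwise until its plunger has come down on the bevel gear and bears on it snugly (about 18 N; less than 10 N is loose, more than 28 N is too tight), leaving the dark lock ring around it alone. Then turn the lock ring clockwise fully home without disturbing that setting, let go, and leave the other things on the bench where they are. Never press the gear with more than 50 N, and do not turn the ring while the plunger is loose or too tight.

Things in the scene. Friction and masses are not known exactly. Their poses are not given: they have to be found in the camera images.
- fixture: Grey and aluminium gear fixture, fixed to the bench: base plate 170 x 280 x 16 mm (x, y, z), two cheeks at y = +-85 mm, across them a bridge 90 x 190 mm with its top 130 mm above the bench. Origin: centre of the base plate's underside, z up; the vertical knob axis passes through it. The bevel gear stands on that axis below the bridge, in a socket shimmed to an unmeasured height.
- pair (a point): Point on the vertical axis of both knobs, level with the lock ring's top, 162 mm above the bench (32 mm above the bridge). Red knob: round, fluted, 32 mm in diameter, from 2 to 32 mm above this point, white line on top. Dark knurled lock ring: 58 mm in diameter, 18 mm high, just below this point; under the ring a free gap of 14 mm to the bridge around a 36 mm neck.
- adjuster (a joint): Angle of the red knob (rad), clockwise from above positive; starts at 0 to 0.2. Each radian lowers the plunger 6 mm; it meets the gear somewhere between 0.4 and 1.2. It drags with 0.2 N m when free and stays where left. Then a further radian adds about 80 N, and each newton adds 0.006 N m to the turning torque (18 N: 0.11 N m above free; same rise if the hand stops).
- lock_ring (a joint): Angle of the dark lock ring (rad), clockwise from above positive. Starts at 0 to 0.3, drags with 0.2 N m, stays where left; fully home at its hard stop at 1.2. Yellow mark on its top face.
- ring_mark (a point): Outer end of the yellow mark at the top edge of the lock ring, 29 mm from its axis; turns with the ring.
- plunger: Steel plunger with a sprung brass foot (disc 20 mm in diameter) under the bridge on the knob axis; only the red knob moves it. Origin: on the axis, where the underside of the unloaded foot is; the foot springs up from there when it presses the top of the gear's shaft.
- spare_pinion: Loose brass pinion 38 mm in diameter, 24 mm high, standing on the fixture's base plate beyond one cheek. Origin: centre of its underside. To be left alone.
- multimeter: Red and black multimeter lying on its back, 150 x 78 x 34 mm. Origin: centre of its underside. To be left alone.
- screwdriver: Blue-handled screwdriver 180 mm long lying on the bench. To be left alone.
- grease_tub: Jar with a blue cap, 66 mm in diameter, 55 mm high. Origin: centre of its underside. To be left alone.

How it is judged:
On the way, in this order (a step that is already met when the one before it is completed fails the run):
1. the plunger bears on the gear with 10 to 28 N while the ring has not been turned (contact force between plunger and anything else between 10 and 28 N and distance of ring_mark from where it was at the start of the episode below 0.005 m), for 0.3 s.
2. the ring is fully home (past 1.1 rad) with the preload kept (contact force between plunger and anything else between 10 and 28 N and value of joint lock_ring above 1.1 rad), for 0.2 s.
At the end, for the whole second after the job is handed in: The plunger presses the gear with 10 to 28 N, the lock ring stands past 1.1 rad (stop at 1.2), the robot touches nothing and the bystanders are within 20 mm of where they were (all of step 2).
It fails at once if the gear is pressed with more than 50 N (contact force between plunger and anything else above 50 N).
It fails at once if the ring is turned (its mark more than 6 mm from its start) while the plunger bears with less than 8 N or more than 30 N (distance of ring_mark from where it was at the start of the episode above 0.006 m and (contact force between plunger and anything else below 8 N or contact force between plunger and anything else above 30 N)).
It fails at once if the spare pinion, multimeter, screwdriver or grease tub is moved more than 20 mm (distance of any of multimeter, screwdriver, grease_tub, spare_pinion from where it was at the start of the episode above 0.02 m).
It also fails if it takes over 64 s, if anything falls off the work surface, if the arm or the gripper's body presses on something with over 40 N, if the wrist force passes 120 N, or if a joint passes its speed limit or range.

## Robot

A 7-joint arm with a two-finger parallel gripper is mounted at the origin on the work surface. World frame = base frame: x ahead of the robot, y to its left, z up, the work surface at z = 0. Lengths are in m, angles in rad, forces in N, time in s.
With the tool pointing down it reaches from about 0.35 to 0.9 m from the base axis. Payload 8.1 kg.
Tool frame: the origin (TCP) lies midway between the tips of the shut fingers; the grasp point (between the pads) lies arm.grasp_offset behind it (arm.grasp_offset is the distance from the TCP to the grasp point, in m); z points along the fingers, y is the line along which they close (so a half turn about z gives the same grasp; the last joint's range is limited). The gripper opens to 92 mm and grips with 3 to 60 N. Pads are 19 mm wide; open, the fingers measure 130 mm over their backs; the gripper's body (75 mm by 190 mm) begins 47 mm behind the grasp point.
Start: joints at [-1.218, 0.434, 0.025, 1.573, -0.012, 1.134, -0.075], TCP at [0.275, 0.561, 0.227] pointing down, gripper open.
Joint ranges: [-2.62, 2.62], [-0.44, 2.09], [-1.27, 1.32], [0.08, 2.57], [-1.32, 4.46], [0.12, 2], [-2.74, 2.74]. Speed limits (rad/s): [2.22, 2.22, 3.01, 3.01, 3.14, 3.14, 3.14].

## Interface

Orientations are given as a rotation vector (axis times angle).
In Python, from cell import observe, imaging, arm gives the robot as it stands.
- The arm moves only by the tool apply_moves, never from a script. Its argument "commands" is a list of rows, each a list of 5 numbers: the opening in per cent of the stroke, from 0 (shut) to 100 (fully open), then the shift along the world's x, y, z in units of 0.06 m (1.0 is 0.06 m), then the turn about the world's z in units of 0.5 rad (1.0 is 0.5 rad). A call has 1 to 12 rows; each row shifts and turns the commanded pose from where the row before left it; what a row does not reach is not made up. A row lasts 1/8 s, in which the tool goes at most 62.5 mm and 10.7 degrees, less where a joint would pass 70% of its speed; a pose out of reach is approached as far as the arm can. A call with a number of a shift or a turn outside -1 to 1 is refused whole. A call with a gripper value outside its range is refused whole. The fingers move at their own pace and stop on an object; "newtons" is the grip in N (left out, the last holds). Time passes only in rows, so rows that do not move let the fingers close. It gives the time, the measured TCP pose, the force, the opening and the grip force at its end, in the units of the state.
- observe(): the state, without advancing time (a new reading comes with each control period).
- imaging.get_image(name): name is "side" or "top" or "wrist"; returns (picture, depth): 480x640x3 uint8, red, green, blue; 480x640 float32, m along the optical axis (not along the pixel's ray), 0 where there is no reading.
- imaging.camera_params(name): a dict with "camera_matrix" (3x3 intrinsics, pixels), "dist" ([k1, k2, p1, p2, k3] as OpenCV has them; the pictures are not rectified), "origin" and "rotation" of the camera in the world; the wrist camera has in their place "tool_from_camera" (4x4, takes a point from camera to tool coordinates, whose origin is the TCP and whose axes are the flange's). Camera axes: x right, y up, looking along -z (the intrinsics and any distortion apply to the point x, -y, -z); pixel columns grow to the right and rows downward; lengths in m; the calibration is good to about 2 mm. A picture is of the moment at which its call begins: read the wrist's pose just before it. camera_params takes no time and is no camera call.
- arm.sign_off(): hands the job in; it is judged then, once.
The state is a dict: "clock": time; "joints": joint angles; "dq": joint speeds; "joint_efforts": joint torques, N m; "position": TCP position; "ee_rot": TCP orientation; "force": force on the tool from outside, world axes, zero at the start; "ft_torque": the same for the moment, N m; "width": opening from 0.0 (shut) to 1.0 (fully open); "gripper_force": force on a finger pad.
Only numpy, scipy, OpenCV 4.12 (cv2) and the standard library are available. Lean on these libraries where they do the work, as an engineer would, in place of code of your own. Each camera call takes 0.05 s, during which the arm holds its last target. There are 200 camera calls.

## Working session

There is one attempt and no reset: what is moved stays moved. The work goes in short steps, Python scripts to look and compute and a tool call to move; the robot and the scene stay as the last step left them, time stands still between calls to the robot, and variables do not carry over. Pictures are saved under pics/ and viewed, at most 10 in all, crops included, and the job is handed in when it is done.

Besides the shell and the picture viewer there is one more tool, called after "Request:" by a JSON object that holds its "method" and its "body", one argument or row to a line. apply_moves: Moves the arm, as the interface text tells. Its arguments: {"type":"object","properties":{"commands":{"type":"array"},"newtons":{"type":"number"}},"required":["commands"]}

```bash
mkdir -p pics; ls; python3 - <<'E'
from cell import observe, imaging, arm
import cv2,numpy as np
print(observe(), arm.grasp_offset)
a=[]
for n in("top","side"):
    p,d=imaging.get_image(n); np.savez(n,p=p,d=d); cv2.imwrite(f"pics/{n}.png",p[:,:,::-1]); print(n,imaging.camera_params(n))
print(imaging.camera_params("wrist"))
E
```

```text
pics
{'clock': 0.0, 'joints': array([-1.21758205,  0.43522444,  0.02495478,  1.57410214, -0.01156755,
        1.13399618, -0.07507233]), 'dq': array([ 0.00033365, -0.00063027, -0.00087057,  0.00136027,  0.00062699,
       -0.0011946 ,  0.00087915]), 'joint_efforts': array([-6.25021221e-04, -6.67867827e+01,  9.84555557e-01, -3.14443946e+01,
       -6.05618348e-02,  4.30608855e-02,  1.49173675e-04]), 'position': array([0.27494644, 0.56070152, 0.22594192]), 'ee_rot': array([-7.09783126e-01, -3.06016014e+00,  2.47189367e-03]), 'force': array([ 0.54992811,  0.67862505, -0.7061005 ]), 'ft_torque': array([-0.0468555 , -0.00674322, -0.01288794]), 'gripper_force': 0.0, 'width': 1.0035442054358543} 0.0188
top {'camera_matrix': array([[593.90779522,   0.        , 328.20214346],
       [  0.        , 593.90779522, 234.21543309],
       [  0.        ,   0.        ,   1.        ]]), 'dist': array([-0.05806955,  0.        ,  0.        ,  0.        ,  0.        ]), 'origin': array([ 0.34832272, -0.01747534,  1.2484116 ]), 'rotation': array([ 0.13047658, -0.11262068, -1.58080773])}
side {'camera_matr
[... 276 characters left out ...]
0014885,  0.89457171]), 'rotation': array([ 0.70055801, -0.16399855, -0.49332383])}
{'camera_matrix': array([[331.89532681,   0.        , 319.01283538],
       [  0.        , 331.89532681, 237.33439118],
       [  0.        ,   0.        ,   1.        ]]), 'dist': array([-0.05066899,  0.        ,  0.        ,  0.        ,  0.        ]), 'tool_from_camera': array([[-1.17240112e-03,  9.57539234e-01,  2.88300608e-01,
         7.82761457e-02],
       [ 9.99999251e-01,  1.22392417e-03,  1.54296608e-06,
         5.73897593e-04],
       [-3.51380631e-04,  2.88300394e-01, -9.57539952e-01,
        -1.58505577e-01],
       [ 0.00000000e+00,  0.00000000e+00,  0.00000000e+00,
         1.00000000e+00]])}
```

View pics/top.png

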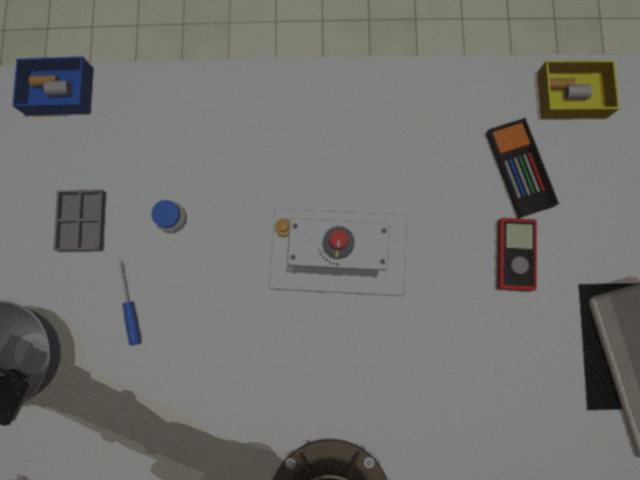

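View pics/side.png

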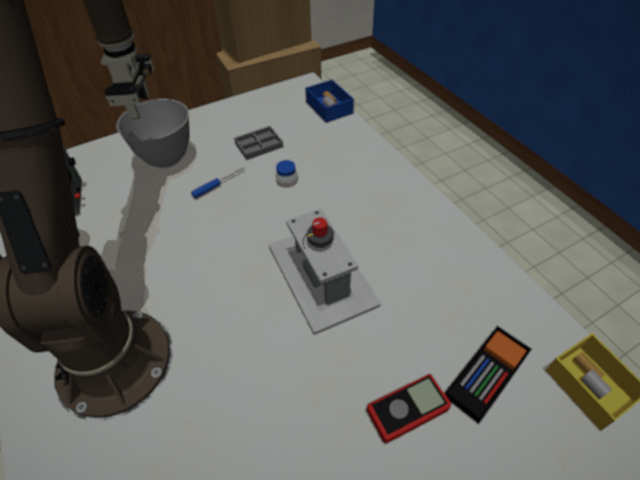

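The top view shows the knob at about (338,239), its ring around it, the pinion at (283,227), the meter on the right, the tub at (166,214) and the screwdriver at (130,310). A grey bowl stands beneath the gripper, so I'll raise it before moving across.

```bash
cat > h.py <<'E'
import cv2,numpy as np
from scipy.spatial.transform import Rotation as R
from cell import observe, imaging, arm
def ray(cam,uv,s=None):
    c=imaging.camera_params(cam)
    x,y=cv2.undistortPoints(np.array([[uv]],float),c["camera_matrix"],c["dist"])[0,0]
    d=np.array([x,-y,-1.])
    if "origin" in c: return c["origin"],R.from_rotvec(c["rotation"]).apply(d)
    T=c["tool_from_camera"]; r=R.from_rotvec(s["ee_rot"])
    return s["position"]+r.apply(T[:3,3]), r.apply(T[:3,:3]@d)
def plane(cam,uv,z,s=None):
    o,d=ray(cam,uv,s); return o+d*(z-o[2])/d[2]
def mask_c(m):
    n,l,st,c=cv2.connectedComponentsWithStats(m.astype(np.uint8)); 
    i=1+np.argmax(st[1:,4]); return c[i],st[i]
E
python3 - <<'E'
from h import *
p=np.load("top.npz")["p"]; q=np.load("side.npz")["p"]
for n,im,roi in(("top",p,(300,200,380,280)),("side",q,(290,200,350,260))):
    h=cv2.cvtColor(im,cv2.COLOR_RGB2HSV); m=((h[...,0]<8)|(h[...,0]>172))&(h[...,1]>130)&(h[...,2]>60)
    k=np.zeros_like(m); k[roi[1]:roi[3],roi[0]:roi[2]]=1
    c,st=mask_c(m&k); print(n,c,st,plane(n,c,.185),plane(n,c,.179))
a,b=plane("top",(288,267),.13),plane("top",(386,270),.13); print(a,b,np.arctan2(*(b-a)[:2]))
s=observe();print(R.from_rotvec(s["ee_rot"]).as_matrix().round(3))
E
```

```text
top [338.39805825 238.54368932] [330 231  18  18 206] [ 0.50583478 -0.02477882  0.185     ] [ 0.50672349 -0.02482003  0.179     ]
side [319.92307692 227.28506787] [313 218  15  19 221] [ 0.50254663 -0.02980469  0.185     ] [ 0.50502348 -0.02498197  0.179     ]
[0.46092165 0.07099794 0.13      ] [ 0.45267547 -0.1140838   0.13      ] -3.097067849676991
[[-0.898  0.44  -0.   ]
 [ 0.44   0.898 -0.001]
 [-0.    -0.001 -1.   ]]
```

Request:
{"method": "apply_moves", "body": {
  "commands": [
    [100, 0, 0, 1, 0],
    [100, 0, 0, 1, 0]
  ]
}}

```text
clock: 0.35
position: [0.2749, 0.5606, 0.3473]
ee_rot: [-0.71, -3.06, 0.004]
force: [0.1, 0.5, -0.9]
width: 1.001
gripper_force: 0.0
```

Request:
{"method": "apply_moves", "body": {
  "commands": [
    [100, 0.35, -0.888, -0.08, 0],
    [100, 0.35, -0.888, -0.08, 0],
    [100, 0.35, -0.888, -0.08, 0],
    [100, 0.35, -0.888, -0.08, 0],
    [100, 0.35, -0.888, -0.08, 0],
    [100, 0.35, -0.888, -0.08, 0],
    [100, 0.35, -0.888, -0.08, 0],
    [100, 0.35, -0.888, -0.08, 0],
    [100, 0.35, -0.888, -0.08, 0],
    [100, 0.35, -0.888, -0.08, 0],
    [100, 0.35, -0.888, -0.08, 0],
    [100, 0, 0, 0, 0]
  ]
}}

```text
clock: 1.85
position: [0.5064, -0.03, 0.2935]
ee_rot: [-0.722, -3.058, 0.004]
force: [-0.8, 0.6, 0.5]
width: 0.995
gripper_force: 0.0
```

```bash
python3 - <<'E'
from h import *
s=observe(); im,d=imaging.get_image("wrist"); np.savez("w1",p=im,d=d)
cv2.imwrite("pics/w1.png",im[:,:,::-1]); print(s["position"],s["joints"],s["ft_torque"],s["force"])
h=cv2.cvtColor(im,cv2.COLOR_RGB2HSV); m=((h[...,0]<8)|(h[...,0]>172))&(h[...,1]>130)&(h[...,2]>60)
c,st=mask_c(m); print(c,st,plane("wrist",c,.188,s),np.median(d[m]))
E
```

```text
[ 0.50643595 -0.03001248  0.29345136] [-0.42006286  0.18787423  0.44893883  1.77929011 -0.08486158  1.19440442
  1.16043522] [ 0.0154386  -0.01854563 -0.03654448] [-0.75006592  0.5870791   0.48964019]
[325.64684288 229.47503671] [ 305  207   42   45 1362] [ 0.50409943 -0.02234167  0.188     ] 0.27956992
```

View pics/w1.png

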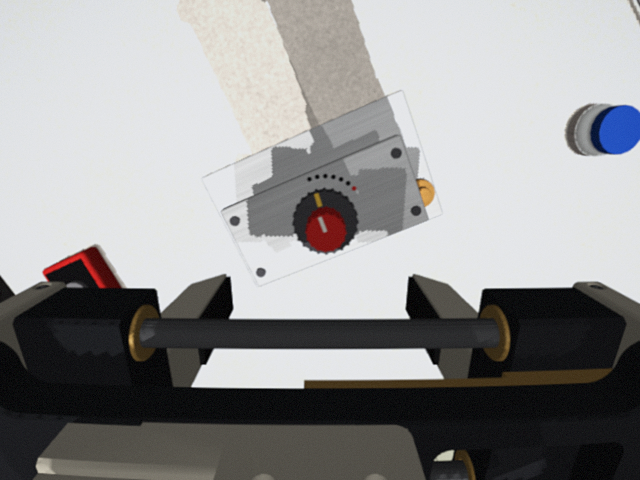

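Wrist view: red knob at (325,229), the ring around it at about (325,220), and the yellow mark pointing up at (318,200). The pinion at (425,190) is clear of the fingers. I'll refine the ring centre from its outline.

```bash
python3 - <<'E'
from h import *
s=observe(); im=np.load("w1.npz")["p"]
h=cv2.cvtColor(im,cv2.COLOR_RGB2HSV)
m=((h[...,2]<75)|((h[...,0]<8)|(h[...,0]>172))&(h[...,1]>130)&(h[...,2]>60))
k=np.zeros_like(m);k[180:262,283:368]=1; m=cv2.morphologyEx((m&k).astype(np.uint8),cv2.MORPH_OPEN,np.ones((5,5)))
c,st=mask_c(m); print(c,st)
cn=max(cv2.findContours(m,0,2)[0],key=cv2.contourArea); e=cv2.fitEllipse(cv2.convexHull(cn)); print(e)
print(plane("wrist",e[0],.157,s))
E
```

```text
[325.50952381 220.16496599] [ 293  189   64   62 2940]
((325.24957275390625, 219.86007690429688), (62.417091369628906, 65.27162170410156), 97.06004333496094)
[ 0.50320043 -0.01877054  0.157     ]
```

Request:
{"method": "apply_moves", "body": {
  "commands": [
    [100, 0, 0.04, -0.5, 0],
    [100, 0, 0, -0.5, 0],
    [100, 0, 0, 0, 0],
    [100, 0, 0, 0, 0]
  ]
}}

```text
clock: 2.4
position: [0.5065, -0.0218, 0.2349]
ee_rot: [0.708, 3.06, 0.001]
force: [-0.1, 0.4, -0.0]
width: 1.001
gripper_force: 0.0
```

```bash
python3 - <<'E'
from h import *
s=observe(); im,d=imaging.get_image("wrist"); np.savez("w2",p=im,d=d)
cv2.imwrite("pics/w2.png",im[:,:,::-1]); print(s["position"],s["ee_rot"],s["joints"][6],s["ft_torque"],observe()["position"])
h=cv2.cvtColor(im,cv2.COLOR_RGB2HSV); red=((h[...,0]<8)|(h[...,0]>172))&(h[...,1]>130)&(h[...,2]>60)
k=np.zeros_like(red);k[:,250:400]=1
c,st=mask_c(red&k); print(c,st,plane("wrist",c,.188,s))
r=R.from_rotvec(s["ee_rot"])
print(r.inv().apply(plane("wrist",c,.188,s)-s["position"]))
E
```

```text
[ 0.50651859 -0.02181248  0.23490682] [7.08227603e-01 3.05995920e+00 7.45159881e-04] 1.181813712897225 [-0.00044824  0.0578167   0.00663726] [ 0.50678819 -0.02199145  0.23519733]
[315.42752963 257.27347311] [ 289  228   53   58 2194] [ 0.50331977 -0.02221997  0.188     ]
[ 0.00272343 -0.00180105  0.04690403]
```

View pics/w2.png

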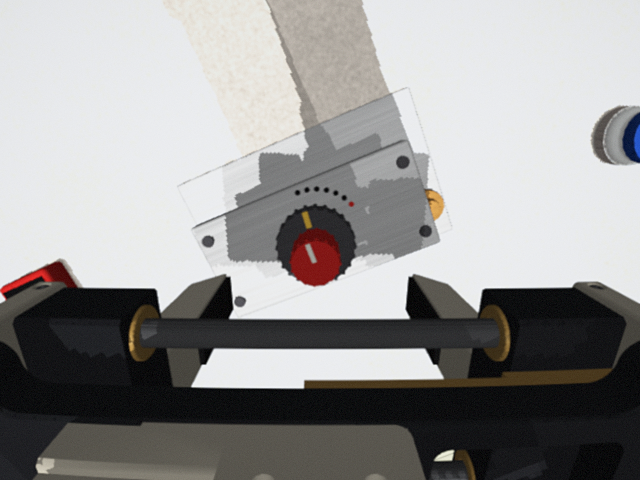

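The closer view shows the knob at (315,257), with its axis at about (0.5035, -0.0225). I'll go down and grip gently.

Request:
{"method": "apply_moves", "body": {
  "commands": [
    [100, -0.05, -0.01, -0.5, 0],
    [100, 0, 0, -0.4, 0],
    [60, 0, 0, -0.23, 0],
    [40, 0, 0, 0, 0],
    [20, 0, 0, 0, 0],
    [0, 0, 0, 0, 0],
    [0, 0, 0, 0, 0]
  ],
  "newtons": 5
}}

```text
clock: 3.32
position: [0.5035, -0.0231, 0.1667]
ee_rot: [0.71, 3.059, 0.001]
force: [-0.2, -0.0, -0.3]
width: 0.505
gripper_force: 0.0
```

```bash
python3 -c "
from h import *
for i in range(3): print(observe()['ft_torque'],observe()['force'],observe()['width'])"
```

```text
[ 0.01419734 -0.02389211 -0.00833689] [-0.17814666 -0.00205874 -0.30826355] 0.505110629108892
[ 0.01419734 -0.02389211 -0.00833689] [-0.17814666 -0.00205874 -0.30826355] 0.505110629108892
[ 0.01419734 -0.02389211 -0.00833689] [-0.17814666 -0.00205874 -0.30826355] 0.505110629108892
```

Request:
{"method": "apply_moves", "body": {
  "commands": [
    [0, 0, 0, 0, 0],
    [0, 0, 0, 0, 0],
    [0, 0, 0, 0, 0],
    [0, 0, 0, 0, 0]
  ]
}}

```text
clock: 3.82
position: [0.5032, -0.0231, 0.1663]
ee_rot: [0.71, 3.06, 0.0]
force: [-0.7, -0.4, 2.6]
width: 0.347
gripper_force: 5.0
```

Request:
{"method": "apply_moves", "body": {
  "commands": [
    [0, 0, 0, 0, 0]
  ]
}}

```text
clock: 3.95
position: [0.5032, -0.023, 0.1662]
ee_rot: [0.71, 3.06, 0.0]
force: [-1.4, -0.0, 2.8]
width: 0.345
gripper_force: 5.0
```

Request:
{"method": "apply_moves", "body": {
  "commands": [
    [0, 0, 0, 0, 0],
    [0, 0, 0, 0, 0],
    [0, 0, 0, 0, -0.1],
    [0, 0, 0, 0, -0.1],
    [0, 0, 0, 0, -0.1]
  ],
  "newtons": 40
}}

```text
clock: 4.58
position: [0.5034, -0.0228, 0.1663]
ee_rot: [0.938, 2.998, 0.001]
force: [0.7, 1.7, 3.5]
width: 0.341
gripper_force: 40.0
```

```bash
cat >> h.py <<'E'
def rep():
    s=observe(); m=R.from_rotvec(s["ee_rot"]).as_matrix()
    print(s["clock"],"yaw",np.arctan2(m[1,1],m[0,1]).round(4),"pos",s["position"].round(4),"T",s["ft_torque"].round(3),"F",s["force"].round(2),s["width"].round(3),"j7",s["joints"][6].round(2))
E
python3 -c "from h import *;rep()"
```

```text
Traceback (most recent call last):
  File "h.py", line 18, in rep
    print(s["clock"],"yaw",np.arctan2(m[1,1],m[0,1]).round(4),"pos",s["position"].round(4),"T",s["ft_torque"].round(3),"F",s["force"].round(2),s["width"].round(3),"j7",s["joints"][6].round(2))
                                                                                                                                               ^^^^^^^^^^^^^^^^
AttributeError: 'float' object has no attribute 'round'
```

Request:
{"method": "apply_moves", "body": {
  "commands": [
    [0, 0, 0, 0, 0],
    [0, 0, 0, 0, 0]
  ]
}}

```text
clock: 4.82
position: [0.5034, -0.0228, 0.1662]
ee_rot: [0.935, 2.999, 0.001]
force: [-0.4, 1.4, 3.3]
width: 0.338
gripper_force: 40.0
```

```bash
python3 -c "from h import *;rep()"
```

```text
Traceback (most recent call last):
  File "h.py", line 18, in rep
    print(s["clock"],"yaw",np.arctan2(m[1,1],m[0,1]).round(4),"pos",s["position"].round(4),"T",s["ft_torque"].round(3),"F",s["force"].round(2),s["width"].round(3),"j7",s["joints"][6].round(2))
                                                                                                                                               ^^^^^^^^^^^^^^^^
AttributeError: 'float' object has no attribute 'round'
```

```bash
sed -i 's/s\["width"\].round(3)/round(s["width"],3)/' h.py; python3 -c "from h import *;rep()"
```

```text
4.825 yaw 0.966 pos [ 0.5034 -0.0228  0.1662] T [ 0.587 -0.149 -0.036] F [-0.45  1.41  3.34] 0.338 j7 1.09
```

Request:
{"method": "apply_moves", "body": {
  "commands": [
    [0, 0, 0, 0, -0.1]
  ]
}}

```text
clock: 4.95
position: [0.5035, -0.0227, 0.1663]
ee_rot: [1.011, 2.974, 0.001]
force: [1.5, 3.6, 3.7]
width: 0.341
gripper_force: 40.0
```

```bash
python3 -c "from h import *;rep()"
```

```text
4.95 yaw 0.9155 pos [ 0.5035 -0.0227  0.1663] T [ 0.61  -0.18   0.165] F [1.51 3.58 3.7 ] 0.341 j7 1.05
```

Request:
{"method": "apply_moves", "body": {
  "commands": [
    [0, 0, 0, 0, -0.1]
  ]
}}

```text
clock: 5.08
position: [0.5035, -0.0226, 0.1663]
ee_rot: [1.086, 2.948, 0.001]
force: [1.2, 2.8, 3.1]
width: 0.342
gripper_force: 40.0
```

```bash
python3 -c "from h import *;rep()"
```

```text
5.075 yaw 0.865 pos [ 0.5035 -0.0226  0.1663] T [ 0.632 -0.217  0.259] F [1.2  2.79 3.08] 0.342 j7 1.0
```

Request:
{"method": "apply_moves", "body": {
  "commands": [
    [0, 0, 0, 0, -0.1]
  ]
}}

```text
clock: 5.2
position: [0.5036, -0.0225, 0.1663]
ee_rot: [1.159, 2.919, 0.001]
force: [2.3, 3.9, 2.4]
width: 0.342
gripper_force: 40.0
```

```bash
python3 -c "from h import *;rep()"
```

```text
5.2 yaw 0.815 pos [ 0.5036 -0.0225  0.1663] T [ 0.685 -0.343  0.245] F [2.3  3.89 2.4 ] 0.342 j7 0.96
```

Request:
{"method": "apply_moves", "body": {
  "commands": [
    [0, 0, 0, 0, -0.1]
  ]
}}

```text
clock: 5.32
position: [0.5037, -0.0224, 0.1663]
ee_rot: [1.231, 2.889, 0.001]
force: [1.8, 3.3, 2.2]
width: 0.339
gripper_force: 40.0
```

```bash
python3 -c "from h import *;rep()"
```

```text
5.325 yaw 0.7651 pos [ 0.5037 -0.0224  0.1663] T [ 0.771 -0.433  0.186] F [1.75 3.28 2.22] 0.339 j7 0.91
```

Request:
{"method": "apply_moves", "body": {
  "commands": [
    [0, 0, 0, 0, -0.1]
  ]
}}

```text
clock: 5.45
position: [0.5037, -0.0224, 0.1662]
ee_rot: [1.303, 2.858, 0.002]
force: [2.6, 3.9, 2.4]
width: 0.341
gripper_force: 40.0
```

```bash
python3 -c "from h import *;rep()"
```

```text
5.45 yaw 0.7151 pos [ 0.5037 -0.0224  0.1662] T [ 0.845 -0.46   0.195] F [2.62 3.9  2.36] 0.341 j7 0.87
```

```bash
cat >> h.py <<'E'
def avg(n=10):
    t=[]
    for i in range(n): imaging.get_image("side"); t.append(observe()["ft_torque"][2])
    rep(); print("mean Tz",np.mean(t[2:]).round(4),np.std(t[2:]).round(4),np.round(t,3))
E
python3 -c "from h import *;avg()"
```

```text
5.95 yaw 0.7172 pos [ 0.5038 -0.0224  0.1663] T [ 1.035 -0.574 -0.053] F [4.3  4.71 2.06] 0.338 j7 0.87
mean Tz -0.065 0.0262 [ 0.107 -0.021 -0.086 -0.019 -0.108 -0.066 -0.06  -0.086 -0.042 -0.053]
```

Request:
{"method": "apply_moves", "body": {
  "commands": [
    [0, 0, 0, 0, -0.1],
    [0, 0, 0, 0, -0.1]
  ]
}}

```text
clock: 6.2
position: [0.5039, -0.0223, 0.1663]
ee_rot: [1.443, 2.79, 0.002]
force: [3.3, 5.8, 0.7]
width: 0.338
gripper_force: 40.0
```

```bash
python3 -c "from h import *;rep();avg(8)"
```

```text
6.2 yaw 0.6161 pos [ 0.5039 -0.0223  0.1663] T [ 1.104 -0.83   0.232] F [3.27 5.83 0.68] 0.338 j7 0.78
6.6 yaw 0.6173 pos [ 0.5039 -0.0223  0.1663] T [ 1.15  -0.791 -0.045] F [3.61 5.44 1.32] 0.341 j7 0.78
mean Tz -0.0331 0.0237 [ 0.077  0.011 -0.006  0.004 -0.058 -0.054 -0.039 -0.045]
```

Request:
{"method": "apply_moves", "body": {
  "commands": [
    [0, 0, 0, 0, -0.1],
    [0, 0, 0, 0, -0.1]
  ]
}}

```text
clock: 6.85
position: [0.504, -0.0222, 0.1663]
ee_rot: [1.58, 2.714, 0.002]
force: [5.1, 5.6, -1.2]
width: 0.339
gripper_force: 40.0
```

```bash
python3 -c "from h import *;rep();avg(8)"
```

```text
6.85 yaw 0.5163 pos [ 0.504  -0.0222  0.1663] T [ 1.174 -0.932  0.201] F [ 5.07  5.61 -1.18] 0.339 j7 0.69
7.25 yaw 0.5175 pos [ 0.5041 -0.0222  0.1663] T [ 1.13  -0.902 -0.03 ] F [3.72 6.1  1.34] 0.343 j7 0.69
mean Tz -0.0286 0.0203 [ 0.118  0.02  -0.046  0.014 -0.031 -0.047 -0.032 -0.03 ]
```

Request:
{"method": "apply_moves", "body": {
  "commands": [
    [0, 0, 0, 0, -0.1],
    [0, 0, 0, 0, -0.1]
  ]
}}

```text
clock: 7.5
position: [0.5043, -0.0221, 0.1663]
ee_rot: [1.713, 2.632, 0.003]
force: [5.5, 6.0, -1.1]
width: 0.337
gripper_force: 40.0
```

```bash
python3 -c "from h import *;rep();avg(8)"
```

```text
7.5 yaw 0.4165 pos [ 0.5043 -0.0221  0.1663] T [ 1.233 -1.142  0.292] F [ 5.54  6.05 -1.13] 0.337 j7 0.6
7.9 yaw 0.4176 pos [ 0.5043 -0.0221  0.1663] T [ 1.213 -1.078  0.007] F [ 4.68  6.12 -0.36] 0.343 j7 0.61
mean Tz 0.0245 0.0127 [0.157 0.039 0.045 0.013 0.03  0.021 0.032 0.007]
```

Request:
{"method": "apply_moves", "body": {
  "commands": [
    [0, 0, 0, 0, -0.1]
  ]
}}

```text
clock: 8.02
position: [0.5044, -0.022, 0.1663]
ee_rot: [1.778, 2.589, 0.003]
force: [4.4, 5.6, -1.4]
width: 0.344
gripper_force: 40.0
```

```bash
python3 -c "from h import *;rep();avg(12)"
```

```text
8.025 yaw 0.3672 pos [ 0.5044 -0.022   0.1663] T [ 1.214 -1.188  0.276] F [ 4.37  5.55 -1.38] 0.344 j7 0.56
8.625 yaw 0.3677 pos [ 0.5044 -0.022   0.1663] T [ 1.207 -1.177  0.077] F [ 6.19  6.17 -0.84] 0.337 j7 0.56
mean Tz 0.0384 0.0279 [ 0.163  0.114  0.054  0.066  0.03  -0.013  0.064  0.029  0.025 -0.
  0.053  0.077]
```

Request:
{"method": "apply_moves", "body": {
  "commands": [
    [0, 0, 0, 0, -0.1]
  ]
}}

```text
clock: 8.75
position: [0.5045, -0.022, 0.1663]
ee_rot: [1.842, 2.543, 0.003]
force: [6.5, 5.7, -1.8]
width: 0.339
gripper_force: 40.0
```

```bash
python3 -c "from h import *;rep();avg(12)"
```

```text
8.75 yaw 0.3173 pos [ 0.5045 -0.022   0.1663] T [ 1.204 -1.318  0.367] F [ 6.5   5.71 -1.76] 0.339 j7 0.52
9.35 yaw 0.3178 pos [ 0.5045 -0.022   0.1663] T [ 1.267 -1.219  0.108] F [ 5.19  5.63 -1.82] 0.338 j7 0.52
mean Tz 0.0834 0.0268 [0.248 0.086 0.056 0.023 0.08  0.112 0.112 0.07  0.091 0.083 0.1   0.108]
```

The held torque is about 0.12 N m above the free reading, which puts the preload near 18 N. The drift of the TCP while turning puts the true axis at about (0.505, -0.024). I'll release the knob now.

Request:
{"method": "apply_moves", "body": {
  "commands": [
    [100, 0, 0, 0, 0],
    [100, 0, 0, 0, 0],
    [100, 0, 0, 0, 0],
    [100, 0, 0, 0, 0],
    [100, 0, 0, 0, 0],
    [100, 0, 0, 0, 0],
    [100, 0, 0, 0, 0],
    [100, 0, 0, 0, 0]
  ]
}}

```text
clock: 10.35
position: [0.5031, -0.0231, 0.1661]
ee_rot: [1.846, 2.542, 0.0]
force: [0.1, 0.1, 0.0]
width: 1.0
gripper_force: 0.0
```

```bash
python3 - <<'E'
from h import *
rep(); im,d=imaging.get_image("wrist"); cv2.imwrite("pics/w3.png",im[:,:,::-1])
E
```

```text
10.35 yaw 0.315 pos [ 0.5031 -0.0231  0.1661] T [-0.131  0.009  0.034] F [0.06 0.14 0.01] 1.0 j7 0.52
```

View pics/w3.png

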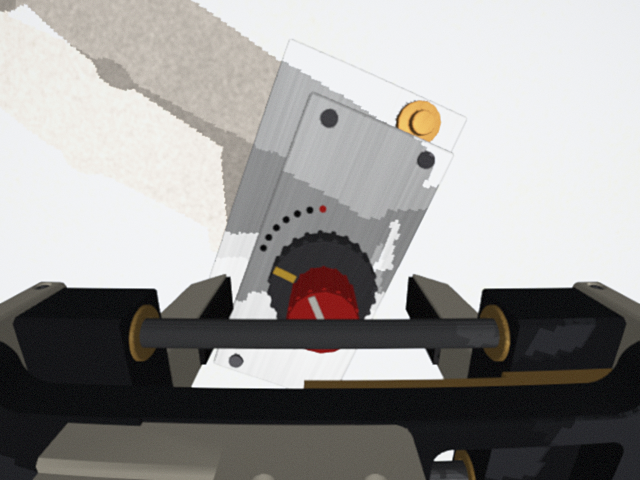

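The white line turned with the hand, so there was no slip. The ring's yellow mark still stands by the first scale dot, and the red dot marks home. Next I'll centre on the axis, lower around the ring and grip it.

Request:
{"method": "apply_moves", "body": {
  "commands": [
    [100, 0.03, -0.01, 0, 0],
    [100, 0, 0, -0.26, 0],
    [100, 0, 0, -0.26, 0],
    [50, 0, 0, 0, 0],
    [50, 0, 0, 0, 0],
    [50, 0, 0, 0, 0],
    [50, 0, 0, 0, 0],
    [50, 0, 0, 0, 0],
    [50, 0, 0, 0, 0],
    [50, 0, 0, 0, 0]
  ],
  "newtons": 5
}}

```text
clock: 11.65
position: [0.5051, -0.0237, 0.1352]
ee_rot: [1.845, 2.542, 0.001]
force: [-1.8, -0.6, 5.5]
width: 0.629
gripper_force: 5.0
```

```bash
python3 -c "from h import *;rep()"
```

```text
11.65 yaw 0.3149 pos [ 0.5051 -0.0237  0.1352] T [-0.097  0.276 -0.028] F [-1.81 -0.6   5.52] 0.629 j7 0.55
```

Request:
{"method": "apply_moves", "body": {
  "commands": [
    [40, 0, 0, 0, 0],
    [40, 0, 0, 0, 0],
    [40, 0, 0, 0, -0.2],
    [40, 0, 0, 0, -0.2],
    [40, 0, 0, 0, -0.2],
    [40, 0, 0, 0, -0.2],
    [40, 0, 0, 0, -0.2],
    [40, 0, 0, 0, -0.2],
    [40, 0, 0, 0, -0.2],
    [40, 0, 0, 0, -0.2]
  ],
  "newtons": 25
}}

```text
clock: 12.9
position: [0.5054, -0.0237, 0.1353]
ee_rot: [2.692, 1.619, 0.001]
force: [0.3, -0.0, 4.5]
width: 0.62
gripper_force: 25.0
```

```bash
python3 -c "from h import *;rep()"
```

```text
12.9 yaw -0.4879 pos [ 0.5054 -0.0237  0.1353] T [-0.176  0.154  0.271] F [ 0.29 -0.05  4.49] 0.62 j7 -0.11
```

Request:
{"method": "apply_moves", "body": {
  "commands": [
    [40, 0, 0, 0, -0.1]
  ]
}}

```text
clock: 13.02
position: [0.5054, -0.0237, 0.1353]
ee_rot: [2.731, 1.552, 0.001]
force: [-0.1, -0.6, 5.1]
width: 0.625
gripper_force: 25.0
```

```bash
python3 -c "from h import *;rep()"
```

```text
13.025 yaw -0.537 pos [ 0.5054 -0.0237  0.1353] T [-0.118  0.212  0.214] F [-0.14 -0.59  5.05] 0.625 j7 -0.15
```

Request:
{"method": "apply_moves", "body": {
  "commands": [
    [40, 0, 0, 0, -0.1]
  ]
}}

```text
clock: 13.15
position: [0.5054, -0.0238, 0.1352]
ee_rot: [2.768, 1.485, 0.001]
force: [-1.0, -1.1, 4.5]
width: 0.623
gripper_force: 25.0
```

```bash
python3 -c "from h import *;rep()"
```

```text
13.15 yaw -0.5862 pos [ 0.5054 -0.0238  0.1352] T [-0.169  0.172  0.185] F [-0.97 -1.1   4.52] 0.623 j7 -0.19
```

Turned 0.90 rad so far, with no sign of the stop.

Request:
{"method": "apply_moves", "body": {
  "commands": [
    [40, 0, 0, 0, -0.1]
  ]
}}

```text
clock: 13.28
position: [0.5054, -0.0237, 0.1352]
ee_rot: [2.804, 1.415, 0.001]
force: [-1.1, -0.7, 5.2]
width: 0.629
gripper_force: 25.0
```

```bash
python3 -c "from h import *;rep()"
```

```text
13.275 yaw -0.6363 pos [ 0.5054 -0.0237  0.1352] T [-0.16   0.192  0.263] F [-1.1  -0.71  5.18] 0.629 j7 -0.23
```

Request:
{"method": "apply_moves", "body": {
  "commands": [
    [40, 0, 0, 0, -0.1]
  ]
}}

```text
clock: 13.4
position: [0.5054, -0.0238, 0.1353]
ee_rot: [2.839, 1.344, 0.001]
force: [-0.7, -1.2, 5.0]
width: 0.623
gripper_force: 25.0
```

```bash
python3 -c "from h import *;rep()"
```

```text
13.4 yaw -0.6863 pos [ 0.5054 -0.0238  0.1353] T [-0.203  0.162  0.163] F [-0.67 -1.22  5.  ] 0.623 j7 -0.27
```

Request:
{"method": "apply_moves", "body": {
  "commands": [
    [40, 0, 0, 0, -0.1]
  ]
}}

```text
clock: 13.52
position: [0.5054, -0.0238, 0.1352]
ee_rot: [2.872, 1.273, 0.001]
force: [-1.0, 0.1, 5.3]
width: 0.626
gripper_force: 25.0
```

```bash
python3 -c "from h import *;rep()"
```

```text
13.525 yaw -0.7363 pos [ 0.5054 -0.0238  0.1352] T [-0.186  0.154  0.22 ] F [-1.01  0.07  5.28] 0.626 j7 -0.31
```

Request:
{"method": "apply_moves", "body": {
  "commands": [
    [40, 0, 0, 0, -0.1]
  ]
}}

```text
clock: 13.65
position: [0.5055, -0.0238, 0.1353]
ee_rot: [2.902, 1.201, 0.001]
force: [0.2, -0.1, 5.1]
width: 0.623
gripper_force: 25.0
```

```bash
python3 -c "from h import *;rep()"
```

```text
13.65 yaw -0.7862 pos [ 0.5055 -0.0238  0.1353] T [-0.167  0.166  0.259] F [ 0.23 -0.11  5.09] 0.623 j7 -0.35
```

Turned 1.10 rad.

Request:
{"method": "apply_moves", "body": {
  "commands": [
    [40, 0, 0, 0, -0.1]
  ]
}}

```text
clock: 13.78
position: [0.5056, -0.0237, 0.1352]
ee_rot: [2.93, 1.13, 0.001]
force: [0.1, 0.1, 3.7]
width: 0.625
gripper_force: 25.0
```

```bash
python3 -c "from h import *;rep()"
```

```text
13.775 yaw -0.8349 pos [ 0.5056 -0.0237  0.1352] T [-0.213  0.022  0.707] F [0.06 0.08 3.67] 0.625 j7 -0.39
```

Request:
{"method": "apply_moves", "body": {
  "commands": [
    [40, 0, 0, 0, -0.1]
  ]
}}

```text
clock: 13.9
position: [0.5056, -0.0237, 0.1352]
ee_rot: [2.958, 1.056, 0.001]
force: [1.3, 0.4, 2.9]
width: 0.627
gripper_force: 25.0
```

```bash
python3 -c "from h import *;avg(8)
im,d=imaging.get_image('wrist'); cv2.imwrite('pics/w4.png',im[:,:,::-1])"
```

```text
14.3 yaw -0.8845 pos [ 0.5056 -0.0237  0.1352] T [-0.181 -0.33   0.375] F [ 2.24 -0.73  5.2 ] 0.626 j7 -0.43
mean Tz 0.3605 0.0281 [0.696 0.441 0.308 0.357 0.346 0.389 0.388 0.375]
```

View pics/w4.png

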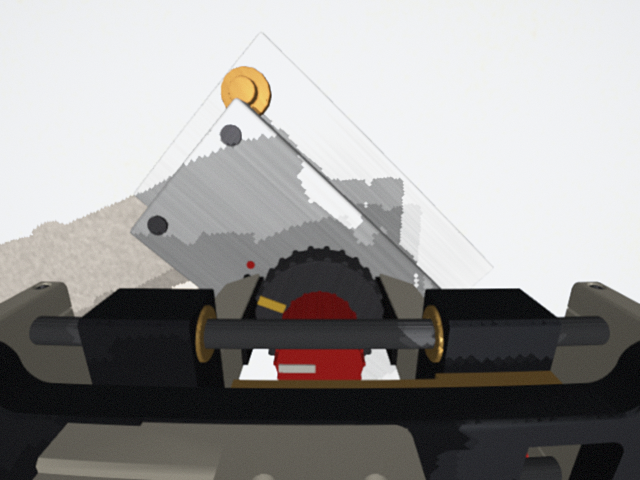

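The torque jumped to 0.7 N m at the hard stop, so the ring is home. The yellow mark points towards the red dot, and the red knob kept its world direction. I'll release and lift clear.

Request:
{"method": "apply_moves", "body": {
  "commands": [
    [100, 0, 0, 0, 0],
    [100, 0, 0, 0, 0],
    [100, 0, 0, 0, 0],
    [100, 0, 0, 0, 0],
    [100, 0, 0, 0, 0],
    [100, 0, 0, 0, 0],
    [100, 0, 0, 0.5, 0],
    [100, 0, 0, 1, 0],
    [100, 0, 0, 1, 0],
    [100, 0, 0, 0, 0],
    [100, 0, 0, 0, 0],
    [100, 0, 0, 0, 0]
  ]
}}

```text
clock: 15.85
position: [0.5041, -0.0235, 0.2838]
ee_rot: [-2.958, -1.056, 0.003]
force: [0.6, -0.2, 0.3]
width: 1.002
gripper_force: 0.0
```

```bash
python3 - <<'E'
from h import *
rep(); s=observe(); im,d=imaging.get_image("wrist"); cv2.imwrite("pics/w5.png",im[:,:,::-1])
h=cv2.cvtColor(im,cv2.COLOR_RGB2HSV)
w2=np.load("w2.npz")["p"]
E
```

```text
15.85 yaw -0.885 pos [ 0.5041 -0.0235  0.2838] T [-0.094  0.165 -0.047] F [ 0.61 -0.23  0.35] 1.002 j7 -0.62
```

View pics/w5.png

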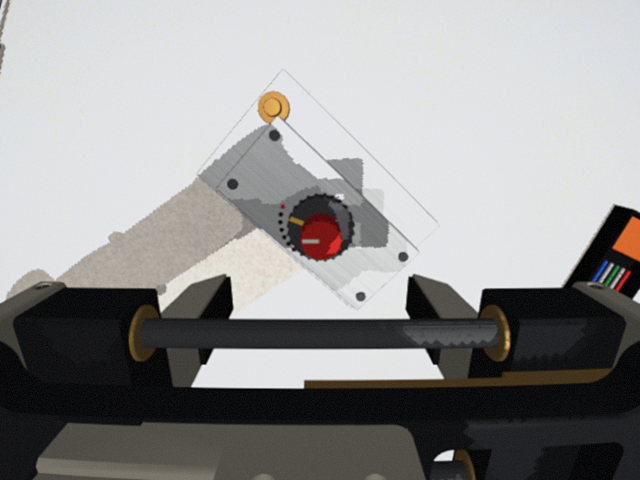

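The yellow mark lines up with the red home dot once parallax is allowed for. The knob's white line has rotated 1.19 rad in the image against the tool's 1.20 rad, so the setting is kept. Nothing is being touched, so I'll hand in.

```bash
python3 -c "from h import *;print(arm.sign_off())"
```

```text
the job is handed in; nothing more can be done
None
```

I set the plunger to about 18 N (estimated from the knob torque), turned the lock ring clockwise to its hard stop, let go and lifted clear, and handed the job in at about 16 s; the verdict was not shown.

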